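# Hang the slide rack to drain and tug-test it

### The job

Pick up the steel microscope-slide rack by its bail and, keeping it upright, hang it on the two-pronged sprung hook of the draining stand, working in under the lamp bar. Before you finally let go, tug the rack down gently so that the hook dips about 2 cm below its unloaded height, pause a moment to confirm that it is held, then ease it back up until the rack's weight alone is on the hook and release it. Leave the other things on the bench alone.

Things in the scene. Friction and masses are not known exactly. Their poses are not given: they have to be found in the camera images.
- rack_bar (a point): Middle of the top bar of the slide rack's bail: where to grip it. The bail is a fixed, upright rectangular steel arch over the rack's middle. Its bar is round, 10 mm thick, and runs 140 mm along this point's y, between the arch's legs; it lies 140 mm above the rack's underside, 85 mm clear above the tray. z is up.
- rack_center (a point): Centre of the slide rack's tray, half-way up: a stainless steel tray holding 9 upright glass slides, 82 mm (x) by 140 mm (y) by 48 mm high, standing on the bench at the start. The bail's bar is 116 mm above this point. Rack and bail are one rigid piece of 0.3 to 0.45 kg, balanced under the bar.
- stand: Draining stand, fixed. Origin on the bench straight below the hook's seat, z up. The hook opens to its front, its -x, roughly towards the robot. Base plate x -80 to +120, y +-150 mm, 10 mm thick; two 14 mm posts at x +85, y +-115 mm; at their tops, 380 mm up, short brackets carry a white lamp bar.
- lamp_edge (a point): Middle of the lower front edge of the lamp bar, 354 mm above the bench and 20 mm behind (+x) the hook's seat; the bar is 40 mm deep, 26 mm thick and reaches 145 mm to each side. A tool pointing straight down at the seat would strike it: lean the tool 25 to 45 degrees, its wrist back towards the stand's front (-x). Axes are the stand's.
- hook_seat (a point): The hook's seat: where the bail bar's centre lies (within 10 mm in x) when it rests in both prongs; 250 mm above the bench unloaded, sinking with the hook. Axes are the stand's. The prongs, 8 mm thick, stand at y +-42 mm, so the bar's middle can be held between them; trough level from x -10 to +10 mm. Behind, they rise to 20 mm above the seat and join a crossbar at x +74 mm.
- hook_tips (a point): Mid-way between the tops of the two upturned prong tips, 26 mm in front (-x) of the seat and 13 mm above it. The prongs' foremost point is 4 mm ahead of this. To enter the hook the bar's centre must pass over the tips, at least 18 mm above the seat's height. Axes are the stand's.
- hook (a joint): How far the sprung hook has sunk (m): 0 unloaded (against its upper stop), growing downward to 0.045 at the lower stop. It starts to move at a load of about 1.5 N and sinks about 1.7 mm per further newton; the rack's weight alone sinks it 2 to 5 mm. A sink of 20 mm is a total load of about 13.5 N.
- tube_rack: Bystander: blue wire tube rack, 94 x 224 x 72 mm, loose, origin under its centre.
- reagent: Bystander: amber bottle, 70 mm across, 150 mm high, loose, origin under its centre.
- beaker: Bystander: glass beaker, 80 mm across, 100 mm high, loose, origin under its centre.
Not all that is in view belongs to the job. What is shaped like the part that bears rack_bar but red, turquoise or yellow is not meant.

How it is judged:
On the way, in this order (a step that is already met when the one before it is completed fails the run):
1. the rack is lifted clear of the bench (bar higher than 0.20 m) (height (world z) of rack_bar above 0.2 m), for 0.1 s.
2. with its bar in both prongs and the fingers on it, the rack is tugged down: hook sunk more than 14 mm for 0.2 s (x of rack_bar in the frame of hook_seat between -0.02 and 0.022 m and y of rack_bar in the frame of hook_seat between -0.025 and 0.025 m and z of rack_bar in the frame of hook_seat between -0.006 and 0.007 m and contact force between the fingers and rack above 0.5 N and value of joint hook above 0.014 m), for 0.2 s.
3. still in the fingers and on the hook, it is eased back up: hook sunk less than 10 mm (x of rack_bar in the frame of hook_seat between -0.02 and 0.022 m and y of rack_bar in the frame of hook_seat between -0.025 and 0.025 m and z of rack_bar in the frame of hook_seat between -0.006 and 0.007 m and contact force between the fingers and rack above 0.5 N and value of joint hook below 0.01 m), for 0.1 s.
At the end, for the whole second after the job is handed in: The rack hangs by its bar in the bottom of both prongs (bar centre within 20 mm in x, 25 mm in y and 6 mm in height of the seat), within 0.2 rad of upright, at rest, with only its own weight on the hook (sunk 0.5 to 10 mm) (x of rack_bar in the frame of hook_seat between -0.02 and 0.022 m and y of rack_bar in the frame of hook_seat between -0.025 and 0.025 m and z of rack_bar in the frame of hook_seat between -0.006 and 0.007 m and value of joint hook between 0.0005 and 0.01 m and angle between rack_bar's own z axis and vertical below 0.2 rad and linear speed of rack below 0.05 m/s and angular speed of rack below 0.4 rad/s); the robot touches nothing.
It fails at once if the tug is too hard: hook sunk more than 36 mm (value of joint hook above 0.036 m).
It fails at once if the rack is tipped more than 0.7 rad (angle between rack_bar's own z axis and vertical above 0.7 rad).
It fails at once if the tube rack is moved more than 30 mm or tipped (distance of tube_rack from where it was at the start of the episode above 0.03 m or angle between tube_rack's own z axis and vertical above 0.4 rad).
It fails at once if the bottle is moved more than 30 mm or tipped (distance of reagent from where it was at the start of the episode above 0.03 m or angle between reagent's own z axis and vertical above 0.4 rad).
It fails at once if the beaker is moved more than 30 mm or tipped (distance of beaker from where it was at the start of the episode above 0.03 m or angle between beaker's own z axis and vertical above 0.4 rad).
It also fails if it takes over 62 s, if anything falls off the work surface, if the arm or the gripper's body presses on something with over 40 N, if the wrist force passes 120 N, or if a joint passes its speed limit or range.

### The arm

A 6-joint arm with a two-finger parallel gripper is mounted at the origin on the work surface. World frame = base frame: x ahead of the robot, y to its left, z up, the work surface at z = 0. Lengths are in m, angles in rad, forces in N, time in s.
With the tool pointing down it reaches from about 0.275 to 0.85 m from the base axis. Payload 5.2 kg.
Tool frame: the origin (TCP) lies at the very end of the fingers, on their centre line; the grasp point (between the pads) lies 19 mm behind it; z points along the fingers, y is the line along which they close (so a half turn about z gives the same grasp; the last joint's range is limited). The gripper opens to 85 mm and grips with 20 to 120 N. Pads are 22 mm wide; open, the fingers measure 114 mm over their backs; the gripper's body (76 mm by 85 mm) begins 54 mm behind the grasp point. The pads swing forward as they close: fully open they stand 13 mm farther back than shut.
Start: joints at [1.063, 0.259, 1.535, -0, 1.348, -0.203], TCP at [0.165, 0.525, 0.231] pointing down, gripper open.
Joint ranges: [-3.14, 3.14], [-0.91, 2.08], [0.19, 2.58], [-1.22, 4.36], [0.22, 2.71], [-3.12, 3.12]. Speed limits (rad/s): [2.57, 2.57, 3.14, 3.14, 3.14, 3.14].

### API

Orientations are given as a unit quaternion [w, x, y, z].
In Python, from plant import arm gives the robot as it stands.
- The arm moves only by the shell command python3 -m jog 'ROWS' [FORCE]. ROWS is JSON, a list of rows, each an object with "travel": the shift along the tool's x, y, z as a fraction of full scale, a list of three; "rot": the turn, a rotation vector about the tool's x, y, z as a fraction of full scale, a list of three; "claw": the gripper's target within -1 to 1 (fully open at 1, half-way at 0, shut at -1). In form: [{"travel": [x, y, z], "rot": [ax, ay, az], "claw": claw}, ...]. A call has exactly 8 rows; each row is the pose to reach, as a shift and turn from the pose commanded when the call began, along the tool's axes at that moment; what a row does not reach only later rows make up. Full scale, the value 1, is 0.5 m for a shift and 45 degrees for a turn. A row lasts 1/10 s, in which the tool goes at most 50 mm and 8.59 degrees, less where a joint would pass 70% of its speed; a pose out of reach is approached as far as the arm can. A call with a number of a shift or a turn outside -1 to 1 is refused whole. A call with a gripper value outside its range is refused whole. The fingers move at their own pace and stop on an object; FORCE is the grip in N (left out, the last holds). Time passes only in rows, so rows that repeat a pose let the fingers close, or fill a call up. It gives the time, the measured TCP pose, the force, the opening and the grip force at its end, in the units of the state.
- arm.get_obs(): the state, without advancing time (a new reading comes with each control period).
- arm.read_camera(name): name is "scene" or "side" or "wrist"; returns the picture (384x512x3 uint8, blue, green, red); there is no depth.
- arm.calibration(name): a dict with "camera_matrix" (3x3 intrinsics, pixels), "k1" (the pictures are not rectified: a ray, as slopes to the right and down, at radius r is drawn at 1 + k1 r^2 times it, then the intrinsics apply), "view" (4x4, takes a point from world to camera coordinates); the wrist camera has in their place "T_tool_cam" (4x4, takes a point from camera to tool coordinates, whose origin is the TCP and whose axes are the flange's). Camera axes: x right, y up, looking along -z (the intrinsics and any distortion apply to the point x, -y, -z); pixel columns grow to the right and rows downward; lengths in m; the calibration is good to about 2 mm. A picture is of the moment at which its call begins: read the wrist's pose just before it. calibration takes no time and is no camera call.
- arm.close_job(): hands the job in; it is judged then, once.
The state is a dict: "time": time; "joint_pos": joint angles; "qvel": joint speeds; "joint_torque": joint torques, N m; "tool_pos": TCP position; "orientation": TCP orientation; "contact_force": force on the tool from outside, world axes, zero at the start; "wrist_torque": the same for the moment, N m; "width": finger opening in m; "grasp_force": force on a finger pad.
Only numpy, scipy, OpenCV 4.12 (cv2) and the standard library are available. Lean on these libraries where they do the work, as an engineer would, in place of code of your own. Each camera call takes 0.05 s, during which the arm holds its last target. There are 200 camera calls.

## Working session

There is one attempt and no reset: what is moved stays moved. The work goes in short steps, Python scripts to look and compute and a shell command to move; the robot and the scene stay as the last step left them, time stands still between calls to the robot, and variables do not carry over. Pictures are saved under pics/ and viewed, at most 12 in all, crops included, and the job is handed in when it is done.

```bash
ls; mkdir -p pics
python3 - <<'E'
from plant import arm
import cv2,numpy as np
o=arm.get_obs();print({k:np.round(v,4).tolist() for k,v in o.items()})
for n in("scene","side"):
    cv2.imwrite(f"pics/{n}0.png",arm.read_camera(n))
for n in("scene","side","wrist"):
    print(n,{k:np.round(v,4).tolist() for k,v in arm.calibration(n).items()})
E
```

```text
pics
{'time': 0.0, 'joint_pos': [1.0632, 0.2594, 1.5361, -0.0, 1.348, -0.2028], 'qvel': [0.0005, 0.0015, -0.0024, 0.0, -0.0002, -0.0002], 'joint_torque': [0.0004, -44.6028, -29.057, -0.0001, 0.0116, 0.0], 'tool_pos': [0.1648, 0.5242, 0.2305], 'orientation': [-0.0003, 0.1518, 0.9884, -0.0009], 'contact_force': [-0.1819, 0.0538, -0.0879], 'wrist_torque': [0.0461, 0.0487, -0.0186], 'grasp_force': 0.0, 'width': 0.0852}
scene {'camera_matrix': [[367.8592, 0.0, 247.7978], [0.0, 367.8592, 196.0985], [0.0, 0.0, 1.0]], 'k1': -0.0846, 'view': [[-0.4925, 0.8703, -0.0111, 0.2407], [-0.6837, -0.3789, 0.6237, 0.2481], [0.5386, 0.3147, 0.7816, -1.8715], [0.0, 0.0, 0.0, 1.0]]}
side {'camera_matrix': [[452.6024, 0.0, 253.1644], [0.0, 452.6024, 190.2323], [0.0, 0.0, 1.0]], 'k1': -0.1088, 'view': [[0.864, -0.5034, 0.0122, -0.4675], [0.3196, 0.5668, 0.7594, -0.3705], [-0.3892, -0.6522, 0.6506, -1.5398], [0.0, 0.0, 0.0, 1.0]]}
wrist {'camera_matrix': [[335.8833, 0.0, 253.0431], [0.0, 335.8833, 191.7883], [0.0, 0.0, 1.0]], 'k1': 0.0325, 'T_tool_cam': [[0.0008, 0.9502, 0.3115, 0.0818], [1.0, -0.001, 0.0007, -0.001], [0.001, 0.3115, -0.9502, -0.1425], [0.0, 0.0, 0.0, 1.0]]}
```

View pics/scene0.png

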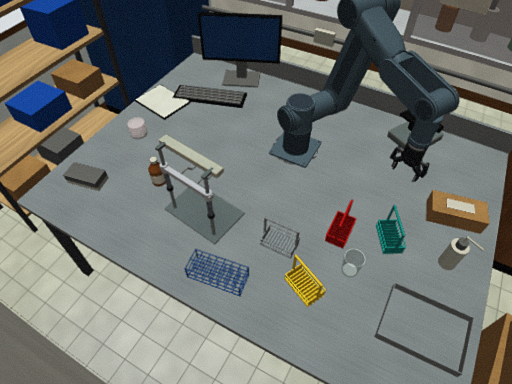

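View pics/side0.png

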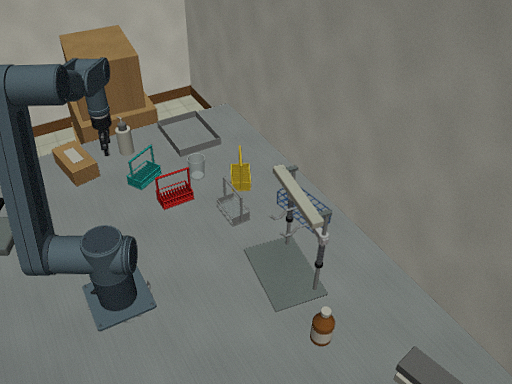

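The steel rack is at scene (280,237) and side (233,205). The lookalikes in the scene view are red (342,225), turquoise (390,232) and yellow (305,282). By the description I choose the grey one, and I'll check it in close crops.

Run:
```python
import cv2
a=cv2.imread("pics/scene0.png")[130:270,145:310]; b=cv2.imread("pics/side0.png")[155:310,205:340]
cv2.imwrite("pics/c1.png",cv2.resize(a,None,fx=4.2,fy=4.2,interpolation=cv2.INTER_CUBIC))
cv2.imwrite("pics/c2.png",cv2.resize(b,None,fx=3.8,fy=3.8,interpolation=cv2.INTER_CUBIC))
```

```text
(no output)
```

View pics/c1.png

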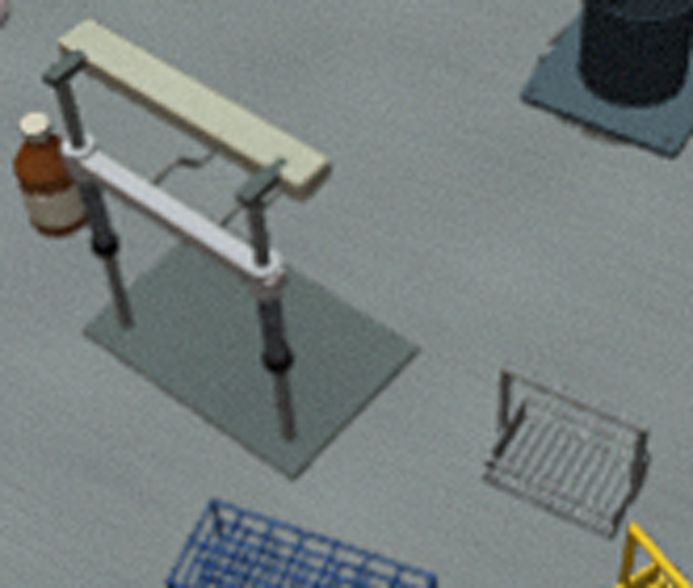

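View pics/c2.png

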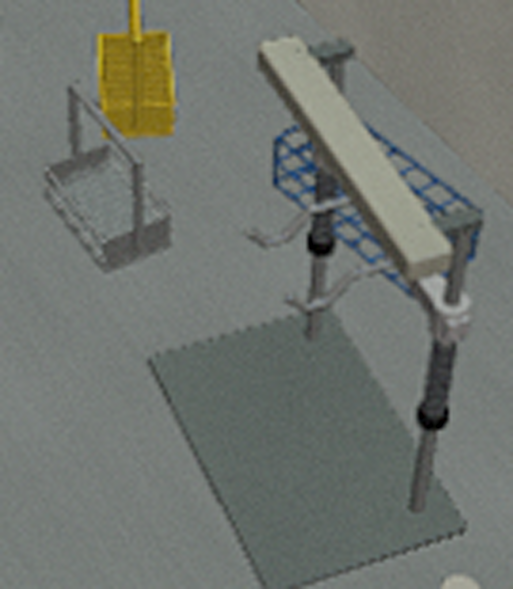

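```bash
cat > h.py <<'E'
from plant import arm
import cv2,numpy as np
from scipy.optimize import least_squares
from scipy.spatial.transform import Rotation as R
CAL={n:arm.calibration(n) for n in("scene","side")}
def proj(n,P,V=None):
    c=CAL.get(n) or arm.calibration(n); V=c["view"] if V is None else V
    P=np.atleast_2d(P)@np.array(V)[:3,:3].T+np.array(V)[:3,3]
    s=np.c_[P[:,0],-P[:,1]]/-P[:,2:]; s=s*(1+c["k1"]*(s**2).sum(1,keepdims=True))
    K=np.array(c["camera_matrix"]); return s*[K[0,0],K[1,1]]+K[:2,2]
def S(x,y):return (145+x/4.2-.4,130+y/4.2-.4)
def D(x,y):return (205+x/3.8-.4,155+y/3.8-.4)
def place(p,P): P=np.array(P,float)/1000; c,s=np.cos(p[2]),np.sin(p[2]); return np.c_[p[0]+c*P[:,0]-s*P[:,1],p[1]+s*P[:,0]+c*P[:,1],P[:,2]]
def fit(obs,p0):
    def f(p): return np.concatenate([(proj(n,place(p,[P]))[0]-np.array(uv)) for n,P,uv in obs])
    r=least_squares(f,p0,loss="soft_l1"); return r.x,f(r.x).reshape(-1,2)
E
python3 - <<'E'
from h import *
a="scene";b="side"
st=[(a,(-80,150,10),S(420,350)),(a,(120,150,10),S(293,476)),(a,(120,-150,10),S(85,330)),
(b,(-80,150,10),D(150,360)),(b,(-80,-150,10),D(265,588)),(b,(120,-150,10),D(465,526)),
(a,(20,-145,380),S(88,20)),(a,(20,145,380),S(328,160)),(b,(20,145,380),D(262,45)),(b,(20,-145,354),D(415,275)),
(b,(-28,42,260),D(250,235)),(b,(-28,-42,260),D(292,300))]
rk=[(a,(0,-70,140),S(505,373)),(a,(0,70,140),S(645,432)),(a,(41,-70,0),S(487,475)),(a,(41,70,0),S(612,535)),
(b,(0,70,140),D(73,90)),(b,(0,-70,140),D(138,163)),(b,(-41,-70,0),D(108,270)),(b,(41,-70,0),D(170,245))]
for o,p in((st,(.6,-.2,0)),(rk,(.6,.1,0))):
    x,r=fit(o,p);print(np.round(x,4));print(np.round(r,1).tolist())
for nm,o in dict(beaker=[(a,(0,0,50),(353,263)),(b,(0,0,50),(196,167))],bottle=[(a,(0,0,75),(156,173)),(b,(0,0,75),(322,328))],tube=[(a,(0,0,36),(217,271)),(b,(0,0,40),(303,203))]).items():
    f=lambda q:np.concatenate([proj(n,place((q[0],q[1],0),[P]))[0]-uv for n,P,uv in o])
    r=least_squares(f,(.6,0));print(nm,np.round(r.x,3),np.round(r.fun,1))
E
```

```text
[ 0.5447 -0.18   -0.1512]
[[-0.7, -0.4], [-0.7, 0.8], [-1.7, -0.3], [-0.3, -1.5], [1.2, 0.8], [1.3, -0.6], [-0.8, -1.0], [0.0, -0.3], [-1.1, -1.3], [-2.0, 2.3], [-0.4, -1.3], [-0.9, -1.2]]
[0.5481 0.1822 0.0213]
[[-0.0, -1.0], [-0.3, -1.0], [-1.1, 1.4], [0.1, 1.1], [-0.5, -1.3], [-0.1, -0.8], [-0.9, 0.8], [0.4, 0.0]]
beaker [0.52  0.481] [-0.6  0.3 -0.7 -0.5]
bottle [ 0.512 -0.475] [-0.5 -3.9  0.7 -2.2]
tube [0.799 0.042] [ 0.3  1.5 -0.5  2.1]
```

```bash
cat >> h.py <<'E'
RK=[.548,.182,.0213]; ST=[.5447,-.18,-.1512]; LEAN=np.radians(38)
def target(g,yaw,lean=LEAN):
    """TCP pose with grasp point g, tool x along bar (+y of yawed frame), leaning forward"""
    Rz=R.from_euler('z',yaw).as_matrix(); z=Rz@[np.sin(lean),0,-np.cos(lean)]; x=Rz@[0,1,0]
    M=np.c_[x,np.cross(z,x),z]; return np.array(g)+.019*z,M
def pose():
    o=arm.get_obs(); return np.array(o["tool_pos"]),R.from_quat(np.roll(o["orientation"],-1)).as_matrix(),o
def rows(p,M):
    t,C,o=pose(); d=C.T@(p-t); r=R.from_matrix(C.T@M).as_rotvec()
    print("travel",np.round(d/.5,4),"rot",np.round(np.degrees(r)/45,4),"mm",np.round(d*1000,1),"deg",np.round(np.degrees(r),1))
def infr(P,Q): # world point in frame Q=(x,y,yaw)
    d=np.array(P)[:2]-Q[:2]; c,s=np.cos(Q[2]),np.sin(Q[2]); return np.r_[c*d[0]+s*d[1],-s*d[0]+c*d[1],P[2]]
E
python3 - <<'E'
from h import *
p,M=target([*RK[:2],.14],RK[2]); rows(p-.11*M[:,2],M)
E
```

```text
travel [-0.8304 -0.4588  0.0382] rot [-0.7331 -0.5237  1.5237] mm [-415.2 -229.4   19.1] deg [-33.  -23.6  68.6]
```

```bash
python3 -m jog '[{"travel":[-0.08,-0.045,0],"rot":[-0.05,-0.03,0.1],"claw":1},{"travel":[-0.16,-0.09,0],"rot":[-0.1,-0.07,0.2],"claw":1},{"travel":[-0.24,-0.13,0],"rot":[-0.15,-0.1,0.3],"claw":1},{"travel":[-0.32,-0.18,0.01],"rot":[-0.19,-0.13,0.4],"claw":1},{"travel":[-0.4,-0.22,0.01],"rot":[-0.24,-0.16,0.5],"claw":1},{"travel":[-0.48,-0.265,0.02],"rot":[-0.29,-0.2,0.6],"claw":1},{"travel":[-0.55,-0.3,0.02],"rot":[-0.34,-0.24,0.7],"claw":1},{"travel":[-0.6,-0.33,0.02],"rot":[-0.37,-0.26,0.76],"claw":1}]'
python3 - <<'E'
from h import *
p,M=target([*RK[:2],.14],RK[2]); rows(p-.11*M[:,2],M)
E
```

```text
time: 0.9
tool_pos: [0.4023, 0.2752, 0.2208]
orientation: [0.121, 0.434, 0.884, 0.126]
contact_force: [-0.5, 0.3, -0.4]
width: 0.0854
grasp_force: 0.0
travel [-0.2553  0.0142  0.0529] rot [-0.3624 -0.2642  0.757 ] mm [-127.6    7.1   26.5] deg [-16.3 -11.9  34.1]
```

```bash
python3 -m jog '[{"travel":[-0.05,0,0.01],"rot":[-0.07,-0.05,0.15],"claw":1},{"travel":[-0.1,0,0.02],"rot":[-0.14,-0.1,0.3],"claw":1},{"travel":[-0.15,0.01,0.03],"rot":[-0.21,-0.16,0.45],"claw":1},{"travel":[-0.2,0.01,0.04],"rot":[-0.29,-0.21,0.6],"claw":1},{"travel":[-0.255,0.014,0.053],"rot":[-0.36,-0.26,0.75],"claw":1},{"travel":[-0.255,0.014,0.053],"rot":[-0.362,-0.264,0.757],"claw":1},{"travel":[-0.255,0.014,0.053],"rot":[-0.362,-0.264,0.757],"claw":1},{"travel":[-0.255,0.014,0.053],"rot":[-0.362,-0.264,0.757],"claw":1}]'
python3 - <<'E'
from h import *
p,M=target([*RK[:2],.14],RK[2]); rows(p-.11*M[:,2],M)
t,C,o=pose(); print(np.round(o["joint_pos"],2))
im=arm.read_camera("wrist")
T=np.eye(4);T[:3,:3]=C;T[:3,3]=t; V=np.linalg.inv(T@np.array(arm.calibration("wrist")["T_tool_cam"]))
np.save("V1.npy",V); cv2.imwrite("pics/w1.png",im)
q=proj("wrist",place(RK,[(0,-70,140),(0,70,140),(0,0,140),(41,70,0),(41,-70,0)]),V);print(np.round(q,1).tolist())
E
```

```text
time: 1.7
tool_pos: [0.4914, 0.1837, 0.2123]
orientation: [0.227, 0.659, 0.678, 0.233]
contact_force: [-0.1, 0.3, 0.4]
width: 0.0854
grasp_force: 0.0
travel [-0.0059  0.      0.0015] rot [-0.0022 -0.004   0.0068] mm [-2.9  0.   0.8] deg [-0.1 -0.2  0.3]
[ 0.23 -0.06  2.15 -0.31  0.42  0.45]
[[254.7, 280.9], [256.4, 101.3], [255.5, 198.8], [204.5, 94.1], [209.1, 216.7]]
```

View pics/w1.png

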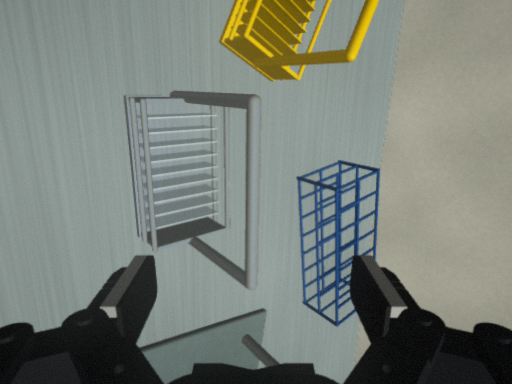

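The wrist view shows the grey steel rack, its bar running from (254,100) to (251,282). The prediction is within 3 px, and the bar is centred between the fingers, so I can approach.

```bash
python3 -m jog '[{"travel":[-0.006,0,0.04],"rot":[0,0,0],"claw":1},{"travel":[-0.006,0,0.08],"rot":[0,0,0],"claw":1},{"travel":[-0.006,0,0.12],"rot":[0,0,0],"claw":1},{"travel":[-0.006,0,0.15],"rot":[0,0,0],"claw":1},{"travel":[-0.006,0,0.18],"rot":[0,0,0],"claw":1},{"travel":[-0.006,0,0.21],"rot":[0,0,0],"claw":1},{"travel":[-0.006,0,0.222],"rot":[0,0,0],"claw":1},{"travel":[-0.006,0,0.222],"rot":[0,0,0],"claw":1}]'
python3 - <<'E'
from h import *
p,M=target([*RK[:2],.14],RK[2]); rows(p,M)
t,C,o=pose(); print(np.round(o["joint_pos"],2))
im=arm.read_camera("wrist"); cv2.imwrite("pics/w2.png",im)
E
```

```text
time: 2.55
tool_pos: [0.5609, 0.1862, 0.1323]
orientation: [0.226, 0.662, 0.678, 0.226]
contact_force: [-0.1, 0.5, 0.5]
width: 0.0852
grasp_force: 0.0
travel [-0.0077 -0.0109  0.0101] rot [-0.0167  0.0081  0.0055] mm [-3.9 -5.4  5. ] deg [-0.8  0.4  0.2]
[ 0.2   0.19  2.12 -0.55  0.22  0.68]
```

View pics/w2.png

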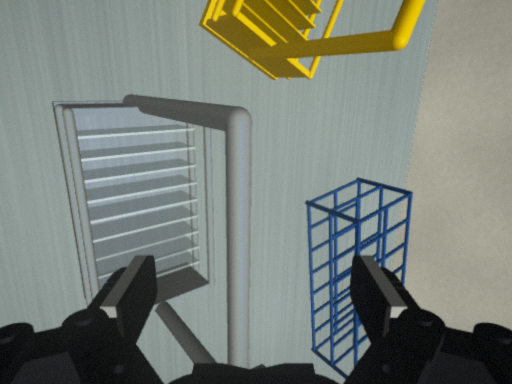

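```bash
sed -i 's/LEAN=np.radians(38)/LEAN=np.radians(31)/' h.py
python3 - <<'E'
from h import *
p,M=target([*RK[:2],.14],RK[2]); rows(p,M)
E
```

```text
travel [-0.0075 -0.0151  0.0106] rot [0.139  0.0084 0.0049] mm [-3.8 -7.5  5.3] deg [6.3 0.4 0.2]
```

```bash
python3 -m jog '[{"travel":[-0.004,-0.008,0.002],"rot":[0.04,0.002,0],"claw":1},{"travel":[-0.0075,-0.015,0.005],"rot":[0.09,0.005,0.002],"claw":1},{"travel":[-0.0075,-0.015,0.01],"rot":[0.139,0.008,0.005],"claw":1},{"travel":[-0.0075,-0.015,0.01],"rot":[0.139,0.008,0.005],"claw":1},{"travel":[-0.0075,-0.015,0.01],"rot":[0.139,0.008,0.005],"claw":1},{"travel":[-0.0075,-0.015,0.01],"rot":[0.139,0.008,0.005],"claw":1},{"travel":[-0.0075,-0.015,0.01],"rot":[0.139,0.008,0.005],"claw":1},{"travel":[-0.0075,-0.015,0.01],"rot":[0.139,0.008,0.005],"claw":1}]'
python3 - <<'E'
from h import *
p,M=target([*RK[:2],.14],RK[2]); rows(p,M)
t,C,o=pose(); print(np.round(o["joint_pos"],2))
im=arm.read_camera("wrist"); g=cv2.cvtColor(im,6)
T=np.eye(4);T[:3,:3]=C;T[:3,3]=t; V=np.linalg.inv(T@np.array(arm.calibration("wrist")["T_tool_cam"]))
P=place(RK,[(0,y,140) for y in(60,30,0,-20,-40)])
for uv in proj("wrist",P,V):
    r=int(round(uv[1]))
    if 0<=r<384: print(np.round(uv,1), g[r,210:280:3])
E
```

```text
time: 3.4
tool_pos: [0.5572, 0.1819, 0.1237]
orientation: [0.187, 0.674, 0.688, 0.191]
contact_force: [0.0, -0.1, -0.4]
width: 0.0857
grasp_force: 0.0
travel [0.0006 0.001  0.0005] rot [-0.0002  0.0007 -0.0009] mm [0.3 0.5 0.3] deg [-0.  0. -0.]
[ 0.17  0.21  2.05 -0.23  0.35  0.35]
[259.5 136.1] [156 115 157 142 156 155 132 151 152 150  95  98 123 144 158 161 155 155
 145 142 155 153 158 155]
[259.  211.4] [120 124 117 149 160 159 154 137 153 152 113 102 128 148 157 160 155 153
 135 157 158 155 152 160]
[258.6 277.1] [ 68  70  68  70  67  71 118 119 156 144 112  94 129 148 158 158 153 148
 141 162 159 156 161 157]
[258.3 316.5] [151 151 155 159 156 158 157 154 156 154 125 100 129 148 156 154 149 141
 155 163 155 157 152 161]
[258.1 353.1] [ 75  72  73  63  61  59 148 149 153 150 113  95 126 146 153 148 147 129
 156 158 153 157 155 155]
```

```bash
python3 -m jog '[{"travel":[0,-0.002,0],"rot":[0,0,0],"claw":0.2},{"travel":[0,-0.002,0],"rot":[0,0,0],"claw":-0.3},{"travel":[0,-0.002,0],"rot":[0,0,0],"claw":-1},{"travel":[0,-0.002,0],"rot":[0,0,0],"claw":-1},{"travel":[0,-0.002,0],"rot":[0,0,0],"claw":-1},{"travel":[0,-0.002,0],"rot":[0,0,0],"claw":-1},{"travel":[0,-0.002,0],"rot":[0,0,0],"claw":-1},{"travel":[0,-0.002,0],"rot":[0,0,0],"claw":-1}]' 60
python3 - <<'E'
from h import *
t,C,o=pose(); print(np.round(C.T@[0,0,.18],3)/.5)
E
```

```text
time: 4.25
tool_pos: [0.557, 0.1818, 0.1235]
orientation: [0.187, 0.675, 0.688, 0.191]
contact_force: [0.9, -0.5, 0.5]
width: 0.0082
grasp_force: 58.4
[ 0.     0.186 -0.308]
```

```bash
python3 -m jog '[{"travel":[0,0.01,-0.016],"rot":[0,0,0],"claw":-1},{"travel":[0,0.03,-0.05],"rot":[0,0,0],"claw":-1},{"travel":[0,0.051,-0.085],"rot":[0,0,0],"claw":-1},{"travel":[0,0.072,-0.12],"rot":[0,0,0],"claw":-1},{"travel":[0,0.096,-0.16],"rot":[0,0,0],"claw":-1},{"travel":[0,0.12,-0.2],"rot":[0,0,0],"claw":-1},{"travel":[0,0.138,-0.23],"rot":[0,0,0],"claw":-1},{"travel":[0,0.144,-0.24],"rot":[0,0,0],"claw":-1}]'
python3 - <<'E'
from h import *
w=place(ST,[(-90,0,280)])[0]
p,M=target(w,ST[2]); rows(p,M); t,C,o=pose(); print(np.round(o["joint_pos"],2),o["width"])
V0=None
for n in("scene","side"): cv2.imwrite(f"pics/{n}1.png",arm.read_camera(n))
a=cv2.imread("pics/scene1.png")[60:280,150:350];b=cv2.imread("pics/side1.png")[100:320,180:360]
cv2.imwrite("pics/c3.png",cv2.resize(np.hstack([a,b]),None,fx=2.1,fy=2.1,interpolation=cv2.INTER_CUBIC))
E
```

```text
time: 5.05
tool_pos: [0.557, 0.1821, 0.2656]
orientation: [0.188, 0.674, 0.688, 0.192]
contact_force: [0.3, -0.1, -2.3]
width: 0.0079
grasp_force: 58.7
travel [-0.6961 -0.1706 -0.0994] rot [ 0.0031 -0.1136  0.1867] mm [-348.1  -85.3  -49.7] deg [ 0.1 -5.1  8.4]
[ 0.17  0.02  1.86 -0.12  0.73  0.22] 0.007918313740814661
```

View pics/c3.png

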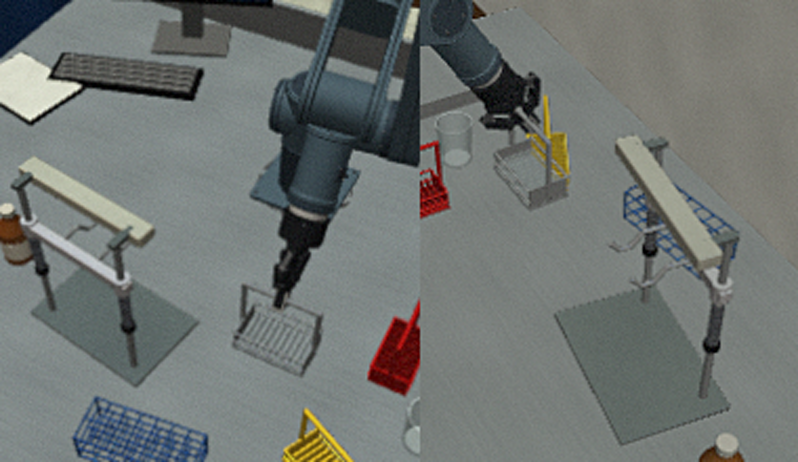

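The rack hangs upright in the grip, in stock pose clear of everything. I'll carry it to a point in front of the hook.

```bash
python3 -m jog '[{"travel":[-0.03,-0.01,-0.005],"rot":[0,-0.005,0.008],"claw":-1},{"travel":[-0.09,-0.03,-0.015],"rot":[0,-0.015,0.024],"claw":-1},{"travel":[-0.15,-0.04,-0.023],"rot":[0,-0.025,0.04],"claw":-1},{"travel":[-0.21,-0.053,-0.03],"rot":[0,-0.035,0.056],"claw":-1},{"travel":[-0.27,-0.067,-0.039],"rot":[0,-0.044,0.072],"claw":-1},{"travel":[-0.33,-0.081,-0.048],"rot":[0,-0.054,0.088],"claw":-1},{"travel":[-0.38,-0.093,-0.054],"rot":[0,-0.062,0.1],"claw":-1},{"travel":[-0.42,-0.103,-0.06],"rot":[0,-0.068,0.113],"claw":-1}]'
python3 - <<'E'
from h import *
p,M=target(place(ST,[(-90,0,280)])[0],ST[2]); rows(p,M)
E
```

```text
time: 5.95
tool_pos: [0.4997, -0.0303, 0.2604]
orientation: [0.195, 0.71, 0.652, 0.18]
contact_force: [1.0, 0.3, -3.0]
width: 0.008
grasp_force: 58.7
travel [-0.28   -0.0353 -0.029 ] rot [-0.0044 -0.0442  0.0724] mm [-140.   -17.6  -14.5] deg [-0.2 -2.   3.3]
```

```bash
python3 -m jog '[{"travel":[-0.04,-0.005,-0.004],"rot":[0,-0.006,0.01],"claw":-1},{"travel":[-0.09,-0.011,-0.009],"rot":[0,-0.014,0.023],"claw":-1},{"travel":[-0.14,-0.018,-0.015],"rot":[0,-0.022,0.036],"claw":-1},{"travel":[-0.19,-0.024,-0.02],"rot":[0,-0.03,0.049],"claw":-1},{"travel":[-0.23,-0.029,-0.024],"rot":[0,-0.036,0.06],"claw":-1},{"travel":[-0.26,-0.033,-0.027],"rot":[-0.004,-0.041,0.067],"claw":-1},{"travel":[-0.28,-0.035,-0.029],"rot":[-0.004,-0.044,0.072],"claw":-1},{"travel":[-0.28,-0.035,-0.029],"rot":[-0.004,-0.044,0.072],"claw":-1}]'
python3 - <<'E'
from h import *
p,M=target(place(ST,[(-90,0,280)])[0],ST[2]); rows(p,M)
t,C,o=pose(); print(np.round(o["joint_pos"],2), infr(t-.019*C[:,2],ST))
for n in("scene","side"): cv2.imwrite(f"pics/{n}2.png",arm.read_camera(n))
a=cv2.imread("pics/scene2.png")[100:240,135:275];b=cv2.imread("pics/side2.png")[140:300,210:350]
k=lambda i,f:cv2.resize(i,None,fx=f,fy=f,interpolation=cv2.INTER_CUBIC)
cv2.imwrite("pics/c4.png",np.hstack([cv2.resize(a,(400,400),interpolation=2),cv2.resize(b,(400,457),interpolation=2)[:400]]))
E
```

```text
time: 6.75
tool_pos: [0.4666, -0.1679, 0.2647]
orientation: [0.203, 0.731, 0.628, 0.175]
contact_force: [0.9, 0.0, -3.9]
width: 0.0081
grasp_force: 58.7
travel [-0.0005 -0.003   0.0005] rot [ 0.0016  0.     -0.0009] mm [-0.2 -1.5  0.3] deg [ 0.1  0.  -0. ]
[-0.81 -0.17  2.04  0.42  0.88 -0.87] [-8.88622243e-02  2.36583985e-04  2.80979396e-01]
```

View pics/c4.png

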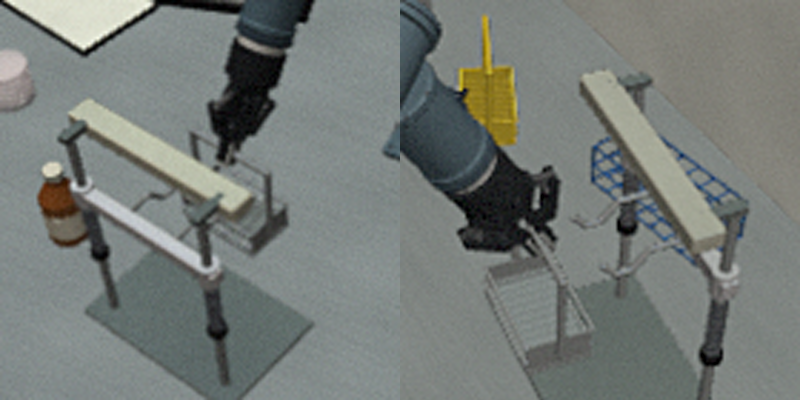

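The rack is upright in front of the prongs, centred in y. I'll enter over the tips, low under the lamp.

```bash
python3 -m jog '[{"travel":[0,0.015,0.012],"rot":[0,0,0],"claw":-1},{"travel":[0,0.035,0.027],"rot":[0,0,0],"claw":-1},{"travel":[0,0.058,0.045],"rot":[0,0,0],"claw":-1},{"travel":[0,0.08,0.062],"rot":[0,0,0],"claw":-1},{"travel":[0,0.095,0.073],"rot":[0,0,0],"claw":-1},{"travel":[0,0.108,0.081],"rot":[0,0,0],"claw":-1},{"travel":[0,0.121,0.089],"rot":[0,0,0],"claw":-1},{"travel":[0,0.121,0.089],"rot":[0,0,0],"claw":-1}]'
python3 - <<'E'
from h import *
t,C,o=pose(); print(np.round(o["joint_pos"],2), infr(t-.019*C[:,2],ST),np.round(o["wrist_torque"],2))
for n in("scene","side"): cv2.imwrite(f"pics/{n}3.png",arm.read_camera(n))
a=cv2.imread("pics/scene3.png")[120:210,155:245];b=cv2.imread("pics/side3.png")[160:250,245:335]
cv2.imwrite("pics/c5.png",np.hstack([cv2.resize(a,(400,400),interpolation=2),cv2.resize(b,(400,400),interpolation=2)]))
E
```

```text
time: 7.65
tool_pos: [0.5421, -0.1783, 0.2591]
orientation: [0.204, 0.73, 0.628, 0.175]
contact_force: [-0.4, 0.6, -3.5]
width: 0.0079
grasp_force: 58.7
[-0.68 -0.02  1.91  0.38  0.8  -0.74] [-0.01271132  0.0012444   0.27540145] [0.12 0.59 0.01]
```

View pics/c5.png

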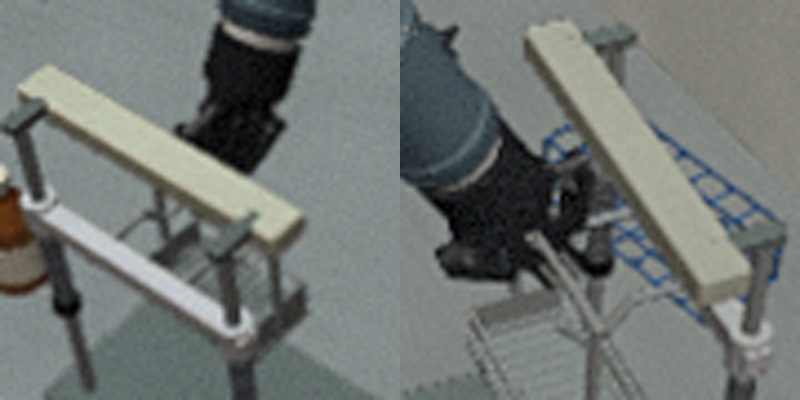

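```bash
python3 -m jog '[{"travel":[0,0.003,0.011],"rot":[0,0,0],"claw":-1},{"travel":[0,0.0045,0.0235],"rot":[0,0,0],"claw":-1},{"travel":[0,0.004,0.0325],"rot":[0,0,0],"claw":-1},{"travel":[0,0,0.039],"rot":[0,0,0],"claw":-1},{"travel":[0,-0.0045,0.046],"rot":[0,0,0],"claw":-1},{"travel":[0,-0.0065,0.05],"rot":[0,0,0],"claw":-1},{"travel":[0,-0.0065,0.05],"rot":[0,0,0],"claw":-1},{"travel":[0,-0.0065,0.05],"rot":[0,0,0],"claw":-1}]'
python3 - <<'E'
from h import *
t,C,o=pose(); print(infr(t-.019*C[:,2],ST),np.round(o["wrist_torque"],2),np.round(o["contact_force"],2))
E
```

```text
time: 8.55
tool_pos: [0.5513, -0.1797, 0.2361]
orientation: [0.204, 0.73, 0.628, 0.175]
contact_force: [0.5, 0.4, -2.7]
width: 0.0081
grasp_force: 58.6
[-0.00338521  0.00126647  0.2523525 ] [ 0.1   0.46 -0.07] [ 0.47  0.43 -2.66]
```

```bash
python3 -m jog '[{"travel":[0,-0.001,0.0017],"rot":[0,0,0],"claw":-1},{"travel":[0,-0.002,0.0034],"rot":[0,0,0],"claw":-1},{"travel":[0,-0.003,0.0051],"rot":[0,0,0],"claw":-1},{"travel":[0,-0.004,0.0068],"rot":[0,0,0],"claw":-1},{"travel":[0,-0.005,0.0085],"rot":[0,0,0],"claw":-1},{"travel":[0,-0.006,0.0103],"rot":[0,0,0],"claw":-1},{"travel":[0,-0.006,0.0103],"rot":[0,0,0],"claw":-1},{"travel":[0,-0.006,0.0103],"rot":[0,0,0],"claw":-1}]'
python3 - <<'E'
from h import *
t,C,o=pose(); print(infr(t-.019*C[:,2],ST),np.round(o["wrist_torque"],2),np.round(o["contact_force"],2))
E
```

```text
time: 9.35
tool_pos: [0.5515, -0.1798, 0.2304]
orientation: [0.204, 0.73, 0.628, 0.175]
contact_force: [-0.5, 0.5, -0.3]
width: 0.0081
grasp_force: 59.0
[-0.00312463  0.00118825  0.24660296] [0.09 0.33 0.02] [-0.48  0.51 -0.29]
```

Force shows the hook bearing ≈3.3 N of the rack's ≈3.6 N weight, a sink of about 3 mm. Next I tug it a further 17 mm down and hold.

```bash
python3 -m jog '[{"travel":[0,-0.003,0.005],"rot":[0,0,0],"claw":-1},{"travel":[0,-0.006,0.01],"rot":[0,0,0],"claw":-1},{"travel":[0,-0.009,0.015],"rot":[0,0,0],"claw":-1},{"travel":[0,-0.012,0.02],"rot":[0,0,0],"claw":-1},{"travel":[0,-0.015,0.025],"rot":[0,0,0],"claw":-1},{"travel":[0,-0.0175,0.029],"rot":[0,0,0],"claw":-1},{"travel":[0,-0.0175,0.029],"rot":[0,0,0],"claw":-1},{"travel":[0,-0.0175,0.029],"rot":[0,0,0],"claw":-1}]'
python3 - <<'E'
from h import *
t,C,o=pose(); print(infr(t-.019*C[:,2],ST),np.round(o["wrist_torque"],2),np.round(o["contact_force"],2))
E
```

```text
time: 10.15
tool_pos: [0.5519, -0.18, 0.2143]
orientation: [0.205, 0.73, 0.628, 0.176]
contact_force: [-5.5, 1.3, 8.8]
width: 0.0081
grasp_force: 60.1
[-0.00273367  0.0011077   0.23053776] [0.29 0.21 0.15] [-5.51  1.28  8.83]
```

```bash
python3 -m jog '[{"travel":[0,0,0],"rot":[0,0,0],"claw":-1},{"travel":[0,0,0],"rot":[0,0,0],"claw":-1},{"travel":[0,0,0],"rot":[0,0,0],"claw":-1},{"travel":[0,0,0],"rot":[0,0,0],"claw":-1},{"travel":[0,0,0],"rot":[0,0,0],"claw":-1},{"travel":[0,0,0],"rot":[0,0,0],"claw":-1},{"travel":[0,0,0],"rot":[0,0,0],"claw":-1},{"travel":[0,0,0],"rot":[0,0,0],"claw":-1}]'
python3 -m jog '[{"travel":[0,0.003,-0.005],"rot":[0,0,0],"claw":-1},{"travel":[0,0.006,-0.01],"rot":[0,0,0],"claw":-1},{"travel":[0,0.009,-0.015],"rot":[0,0,0],"claw":-1},{"travel":[0,0.012,-0.02],"rot":[0,0,0],"claw":-1},{"travel":[0,0.015,-0.025],"rot":[0,0,0],"claw":-1},{"travel":[0,0.0168,-0.028],"rot":[0,0,0],"claw":-1},{"travel":[0,0.0168,-0.028],"rot":[0,0,0],"claw":-1},{"travel":[0,0.0168,-0.028],"rot":[0,0,0],"claw":-1}]'
python3 - <<'E'
from h import *
t,C,o=pose(); print(infr(t-.019*C[:,2],ST),np.round(o["wrist_torque"],2),np.round(o["contact_force"],2))
E
```

```text
time: 10.95
tool_pos: [0.5519, -0.18, 0.2144]
orientation: [0.205, 0.73, 0.628, 0.176]
contact_force: [-5.6, 2.9, 9.6]
width: 0.0079
grasp_force: 60.0
time: 11.75
tool_pos: [0.5513, -0.1798, 0.2292]
orientation: [0.204, 0.73, 0.628, 0.175]
contact_force: [1.8, -0.0, 1.0]
width: 0.0079
grasp_force: 59.0
[-0.00336283  0.00117483  0.24543403] [-0.01  0.01  0.01] [ 1.79 -0.05  1.03]
```

```bash
python3 -m jog '[{"travel":[0,0.0012,-0.002],"rot":[0,0,0],"claw":-1},{"travel":[0,0.0012,-0.002],"rot":[0,0,0],"claw":-1},{"travel":[0,0.0012,-0.002],"rot":[0,0,0],"claw":-1},{"travel":[0,0.0012,-0.002],"rot":[0,0,0],"claw":-0.75},{"travel":[0,0.0012,-0.002],"rot":[0,0,0],"claw":-0.5},{"travel":[0,0.0012,-0.002],"rot":[0,0,0],"claw":-0.2},{"travel":[0,0.0012,-0.002],"rot":[0,0,0],"claw":0},{"travel":[0,0.0012,-0.002],"rot":[0,0,0],"claw":0}]' 20
python3 - <<'E'
from h import *
for n in("scene","side"): cv2.imwrite(f"pics/{n}4.png",arm.read_camera(n))
a=cv2.imread("pics/scene4.png")[120:220,155:255];b=cv2.imread("pics/side4.png")[160:260,235:335]
cv2.imwrite("pics/c6.png",np.hstack([cv2.resize(a,(400,400),interpolation=2),cv2.resize(b,(400,400),interpolation=2)]))
print(arm.get_obs()["contact_force"])
E
```

```text
time: 12.55
tool_pos: [0.5513, -0.1796, 0.2306]
orientation: [0.204, 0.73, 0.628, 0.175]
contact_force: [0.2, 0.3, 0.8]
width: 0.0427
grasp_force: 0.0
[-0.7483102   0.12566611  0.23547064]
```

View pics/c6.png

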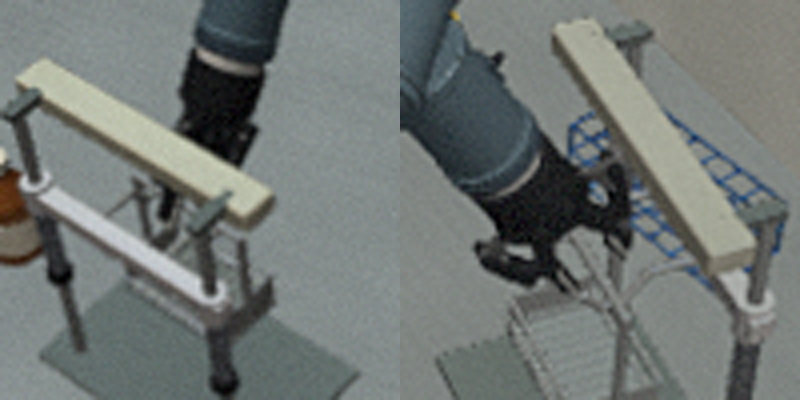

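The rack hangs upright in both prongs with the fingers open around the bar. I'll retreat along the tool axis.

```bash
python3 -m jog '[{"travel":[0,0,-0.02],"rot":[0,0,0],"claw":0},{"travel":[0,0,-0.05],"rot":[0,0,0],"claw":0},{"travel":[0,0,-0.09],"rot":[0,0,0],"claw":0},{"travel":[0,0,-0.13],"rot":[0,0,0],"claw":0},{"travel":[0,0,-0.18],"rot":[0,0,0],"claw":0},{"travel":[0,0,-0.23],"rot":[0,0,0],"claw":0},{"travel":[0,0,-0.28],"rot":[0,0,0],"claw":0},{"travel":[0,0,-0.3],"rot":[0,0,0],"claw":0}]'
python3 -m jog '[{"travel":[0,0,0],"rot":[0,0,0],"claw":0},{"travel":[0,0,0],"rot":[0,0,0],"claw":0},{"travel":[0,0,0],"rot":[0,0,0],"claw":0},{"travel":[0,0,0],"rot":[0,0,0],"claw":0},{"travel":[0,0,0],"rot":[0,0,0],"claw":0},{"travel":[0,0,0],"rot":[0,0,0],"claw":0},{"travel":[0,0,0],"rot":[0,0,0],"claw":0},{"travel":[0,0,0],"rot":[0,0,0],"claw":0}]'
python3 - <<'E'
from h import *
for n in("scene","side"): cv2.imwrite(f"pics/{n}5.png",arm.read_camera(n))
a=cv2.imread("pics/scene5.png")[120:220,155:255];b=cv2.imread("pics/side5.png")[160:260,235:335]
cv2.imwrite("pics/c7.png",np.hstack([cv2.resize(a,(400,400),interpolation=2),cv2.resize(b,(400,400),interpolation=2)]))
E
```

```text
time: 13.45
tool_pos: [0.4741, -0.1683, 0.3621]
orientation: [0.206, 0.73, 0.628, 0.175]
contact_force: [-0.3, 0.1, 0.0]
width: 0.0428
grasp_force: 0.0
time: 14.25
tool_pos: [0.4746, -0.168, 0.3588]
orientation: [0.204, 0.73, 0.628, 0.175]
contact_force: [-0.3, -0.1, 0.3]
width: 0.0425
grasp_force: 0.0
```

View pics/c7.png

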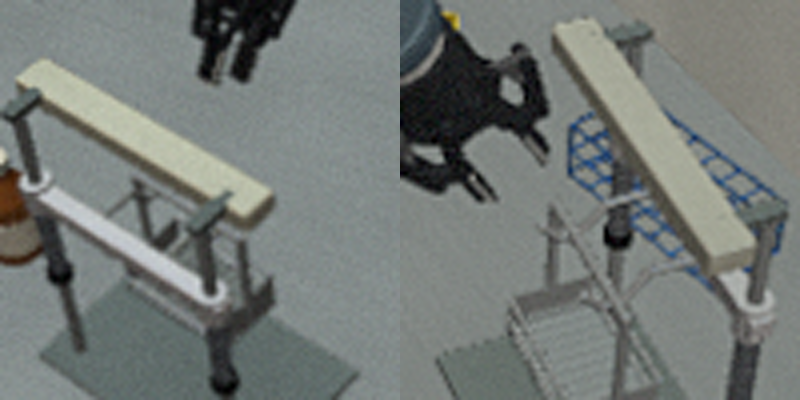

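The rack hangs level and still in both prongs, and the gripper is clear of everything.

```bash
python3 -c "
from plant import arm
print(arm.close_job())"
```

```text
the job is handed in; nothing more can be done
None
```

The slide rack now hangs upright on both prongs: I tugged it down to about 19 mm of sink, held it, eased it back up and released it, and the job was handed in at about 14 s with no verdict shown.

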